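# Spin the open blower wheel to check that it runs free

### The job

Two blower motors stand on the bench with their fan wheels on top. Check that the open wheel, the one whose five straight blades lie bare, turns freely: with the fingers among its blades spin it by at least one full turn, all in one direction (either will do), then take the hand away and let it come to rest. Leave the other wheel, which has a flat cover disc over its blades, as it stands.

Things in the scene. Friction and masses are not known exactly. Their poses are not given: they have to be found in the camera images.
- open_hub (a point): Open fan wheel, bare aluminium, 160 mm across: centre of its hub's top, on the vertical shaft axis, 149 mm above the table. Turns with the wheel: x points out along one blade, z up. Disc top 119 mm above the table; hub 36 mm across; five radial upright blades 72 deg apart, 3 mm thick, from 17 to 79 mm off the axis, tops 155 mm above the table. The gaps are open above and outside.
- open_wheel (a joint): Turning angle of the open wheel, rad, growing anticlockwise seen from above; counts on through full turns, no end stops. Starts between -0.5 and 0.5. The wheel, about 0.35 kg, turns lightly (about 0.005 N m of friction) and coasts a little when let go.
- open_motor: Motor under the open wheel, fixed to the table: black, 100 mm across, round blue flanges, the lower 140 mm across, a grey terminal box on its side, all below the wheel. Origin: centre of its underside. It stands beside the other motor, left or right of it.
- covered_rim (a point): A point on the rim of the other motor's fan wheel, on top of its cover disc, 158 mm above the table; turns with that wheel, x points outward, the shaft axis lies 80 mm back along -x. Same motor, size and aluminium, but a flat disc 160 mm across covers the blades, with a steel nut on top up to 163 mm. Turns as lightly; leave it alone.

How it is judged:
At the end, for the whole second after the job is handed in: The open wheel's angle lies beyond 5.7 rad or below -5.7 rad (a full turn in one direction from any start is enough), it is at rest (slower than 0.2 rad/s), and the covered wheel's rim is within 20 mm of where it started ((value of joint open_wheel above 5.7 rad or value of joint open_wheel below -5.7 rad) and velocity of joint open_wheel between -0.2 and 0.2 rad/s and distance of covered_rim from where it was at the start of the episode below 0.02 m); the robot touches nothing.
It fails at once if the covered wheel is turned (its rim moves more than 20 mm) (distance of covered_rim from where it was at the start of the episode above 0.02 m).
It also fails if it takes over 48 s, if anything falls off the work surface, if the arm or the gripper's body presses on something with over 40 N, if the wrist force passes 120 N, or if a joint passes its speed limit or range.

### The arm

A 6-joint arm with a two-finger parallel gripper is mounted at the origin on the work surface. World frame = base frame: x ahead of the robot, y to its left, z up, the work surface at z = 0. Lengths are in m, angles in rad, forces in N, time in s.
With the tool pointing down it reaches from about 0.35 to 0.725 m from the base axis. Payload 4.3 kg.
Tool frame: the origin (TCP) lies at the very end of the fingers, on their centre line; the grasp point (between the pads) lies 19 mm behind it; z points along the fingers, y is the line along which they close (so a half turn about z gives the same grasp; the last joint's range is limited). The gripper opens to 85 mm and grips with 20 to 120 N. Pads are 22 mm wide; open, the fingers measure 114 mm over their backs; the gripper's body (76 mm by 85 mm) begins 54 mm behind the grasp point. The pads swing forward as they close: fully open they stand 13 mm farther back than shut.
Start: joints at [-1.364, 0.377, 0.081, 1.274, 0, 1.46], TCP at [0.179, -0.546, 0.231] pointing down, gripper open.
Joint ranges: [-2.72, 2.72], [-0.84, 1.66], [-1.02, 1.22], [-1.77, 2.12], [-1.37, 1.28], [-3.14, 3.14]. Speed limits (rad/s): [2.57, 2.57, 3.14, 3.14, 3.14, 3.14].

### API

Orientations are given as a rotation vector (axis times angle).
In Python, from rig import manip, open_jaws, close, solver, eyes gives the robot as it stands. Calls block until the motion is done:
- manip.move_to(position, orientation): joint-space move of the TCP to a pose.
- manip.move_straight(position, orientation=None, v=0.15, max_force=None): straight line of the TCP; orientation=None keeps the orientation; v is the mean speed in m/s. With max_force (N) it stops when the force on the tool has changed by that much, and returns True; else False.
- manip.movej(angles): joint-space move.
- open_jaws() and close(grasp_force=None): open the fingers fully, or close them until they stop; grasp_force is the grip in N (None keeps the last).
- manip.dwell(seconds).
- solver.inverse_kinematics(position, orientation): joint angles nearest the present ones, or None.
- manip.observe(): the state.
- eyes.read_camera(name): name is "scene" or "top" or "wrist"; returns a dict with "frame" (384x512x3 uint8, blue, green, red), "intrinsics" (3x3 intrinsics, pixels), "extrinsics" (4x4, takes a point from camera to world coordinates); the wrist camera has in their place "T_tool_cam" (4x4, takes a point from camera to tool coordinates, whose origin is the TCP and whose axes are the flange's). Camera axes: x right, y up, looking along -z (the intrinsics and any distortion apply to the point x, -y, -z); pixel columns grow to the right and rows downward; lengths in m; the calibration is good to about 2 mm. A picture is of the moment at which its call begins: read the wrist's pose just before it. There is no depth.
A pose or a line that the arm cannot do raises manip.Unreachable and nothing moves.
- manip.finish_job(): hands the job in; it is judged then, once.
Trained networks look in a picture, given as the dict that the camera call returned (one of the last four; its "shot" number tells which), for a name from the list of things; names that differ only in an ending like _2 or _b are one class to them, and where a whole thing is asked for, a point or a joint stands for the part that bears it (a point fixed in the world has none). Each returns a list of dicts, best first, with "score" (0 to 1); they miss things now and then, are a little off and sometimes report something else, mostly with a low value. They report only what shows in the picture. A call takes as long as a camera call.
- eyes.masks_of(picture, target): "mask" (384x512 bool, what is visible of it) and "pixel" ([column, row] in pixels, amid what is visible of it).
- eyes.spot_point(picture, target): "pixel" ([column, row] in pixels: a listed point, or the origin of a listed thing).
The state is a dict: "time": time; "joint_pos": joint angles; "dq": joint speeds; "tau": joint torques, N m; "position": TCP position; "orientation": TCP orientation; "ft_force": force on the tool from outside, world axes, zero at the start; "ft_torque": the same for the moment, N m; "opening": finger opening in m; "finger_force": force on a finger pad.
Only numpy, scipy, OpenCV 4.12 (cv2) and the standard library are available. Lean on these libraries where they do the work, as an engineer would, in place of code of your own. Each camera call takes 0.05 s, during which the arm holds its last target. There are 200 camera calls.

## Working session

There is one attempt and no reset: what is moved stays moved. The work goes in short steps, each a Python script; the robot and the scene stay as the last script left them, time stands still between calls to the robot, and variables do not carry over. Pictures are saved under pics/ and viewed, at most 10 in all, crops included, and the job is handed in when it is done.

```bash
mkdir -p pics; ls
cat > h.py <<'E'
import numpy as np, cv2
from rig import manip, open_jaws, close, solver, eyes
def toplane(p,px,z):
    K=np.array(p["intrinsics"]);T=np.array(p["extrinsics"])
    d=np.linalg.inv(K)@np.array([px[0],px[1],1.0]); d=T[:3,:3]@np.array([d[0],-d[1],-d[2]])
    o=T[:3,3]; return o+d*(z-o[2])/d[2]
E
python3 - <<'E'
from h import *
for c in ("top","scene"):
    p=eyes.read_camera(c); print(p.keys()); cv2.imwrite(f"pics/{c}.png",p["frame"])
    for n,z in (("open_hub",.149),("covered_rim",.158),("open_motor",0)):
        for r in eyes.spot_point(p,n)[:3]: print(c,n,r["score"],r["pixel"],toplane(p,r["pixel"],z))
    for n,z in (("open_hub",.14),("covered_rim",.158)):
        for r in eyes.masks_of(p,n)[:2]:
            m=r["mask"]; ys,xs=np.nonzero(m); print(c,n,r["score"],r["pixel"],toplane(p,[xs.mean(),ys.mean()],z),m.sum())
print(manip.observe())
E
```

```text
pics
dict_keys(['frame', 'intrinsics', 'extrinsics', 'shot'])
top open_hub 0.86 [150.5, 199.7] [0.56140284 0.21039693 0.149     ]
top covered_rim 0.93 [329.3, 165.2] [ 0.63152501 -0.17537611  0.158     ]
top open_motor 0.75 [161.8, 204.3] [0.5604054  0.21651928 0.        ]
top open_hub 0.89 [152.7, 201.4] [0.55827486 0.20684365 0.14      ] 4087
top covered_rim 0.85 [333.6, 200.6] [ 0.5526731  -0.17946523  0.158     ] 4341
dict_keys(['frame', 'intrinsics', 'extrinsics', 'shot'])
scene open_hub 0.59 [305.2, 106.6] [0.55956874 0.20473134 0.149     ]
scene covered_rim 0.97 [215.9, 266.3] [ 0.64100468 -0.17443407  0.158     ]
scene open_motor 0.89 [302.7, 160.2] [0.5615751 0.2119015 0.       ]
scene open_hub 0.74 [304.8, 131.1] [0.59452755 0.14357212 0.14      ] 6035
scene open_hub 0.66 [302.7, 122.1] [0.57468652 0.18607877 0.14      ] 3803
scene covered_rim 0.61 [166.4, 253.8] [ 0.570273   -0.19486728  0.158     ] 9506
{'time': 0.6, 'joint_pos': array([-1.36430476e+00,  3.77260735e-01,  8.10250051e-02,  1.27437375e+00,
        7.84214217e-06,  1.46051283e+00]), 'dq': array([ 0.00013928,  0.00017918, -0.00093468,  0.00015277,  0.00034984,
       -0.00050499]), 'tau': array([-1.30301127e-03, -4.63235807e+01,  2.70009631e+01,  7.33310062e-04,
       -1.09273531e-04,  1.12316908e-06]), 'position': array([ 0.17914446, -0.54644598,  0.23136152]), 'orientation': array([3.10208508e+00, 4.95481861e-01, 2.64159769e-05]), 'ft_force': array([-0.64478804, -0.29980703, -0.0265537 ]), 'ft_torque': array([ 0.0403885 , -0.01270322,  0.03667077]), 'finger_force': 0.0, 'opening': 0.08585416179016088}
```

View pics/top.png

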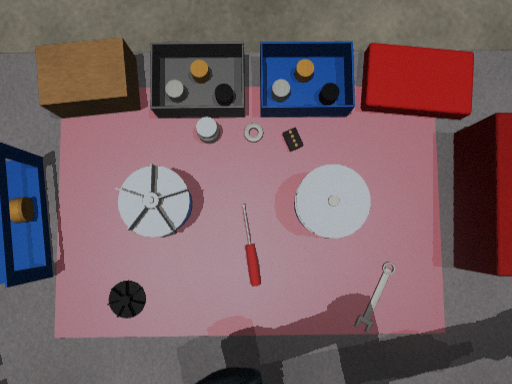

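View pics/scene.png

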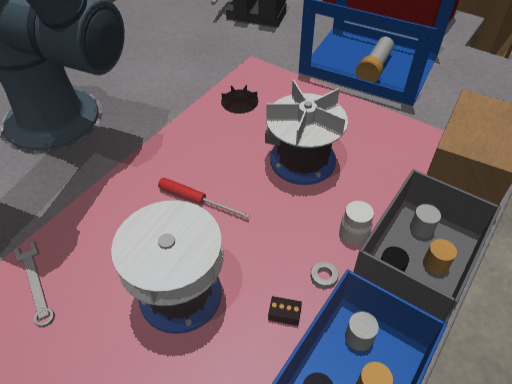

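The top view shows the open wheel on the left, with its hub at about (151,200). The covered wheel is on the right, centred at (333,201). I'll raise the hand, close it and look at the blades from above.

```bash
cat >> h.py <<'E'
def wproj(p,st,X):
    from scipy.spatial.transform import Rotation as R
    Rt=R.from_rotvec(st["orientation"]).as_matrix(); T=np.array(p["T_tool_cam"])
    x=(np.atleast_2d(X)-st["position"])@Rt; x=(x-T[:3,3])@T[:3,:3]
    x=x*[1,-1,-1]; u=x@np.array(p["intrinsics"]).T; return u[:,:2]/u[:,2:]
def wray(p,st,px,z):
    from scipy.spatial.transform import Rotation as R
    M=np.eye(4); M[:3,:3]=R.from_rotvec(st["orientation"]).as_matrix(); M[:3,3]=st["position"]
    return toplane(dict(intrinsics=p["intrinsics"],extrinsics=M@np.array(p["T_tool_cam"])),px,z)
E
python3 - <<'E'
from h import *
p=eyes.read_camera("top")
h=toplane(p,[150.5,199.7],.149)
for q in ((154,166),(187,191),(173,230),(131,231),(117,188)):
    d=toplane(p,q,.155)-h; print(np.hypot(*d[:2]),np.degrees(np.arctan2(d[1],d[0])))
close()
st=manip.observe()
manip.move_straight([*st["position"][:2],.31])
print(manip.observe()["position"])
o=[np.pi,0,0]
for P in ([.5,.207,.32],):
    manip.move_to(P,o)
    st=manip.observe(); p=eyes.read_camera("wrist"); cv2.imwrite("pics/w1.png",p["frame"])
    print(st["position"],st["time"],wproj(p,st,[.560,.207,.149]), p["T_tool_cam"])
    for r in eyes.spot_point(p,"open_hub"): print(r, wray(p,st,r["pixel"],.149))
    print([ (r["score"],r["pixel"]) for r in eyes.masks_of(p,"open_hub")])
E
```

```text
0.07268313530163609 -6.398949659231348
0.08113193727469042 -77.54854117953712
0.08227159617567938 -142.74637084888658
0.07731922192857547 149.54774700098235
0.07487828479370606 70.17943725728611
[ 0.17911999 -0.54636095  0.30936684]
[0.5001662  0.20667731 0.31994646] 5.6833 [[258.11079674 112.33857994]] [[-1.89647229e-04  9.50703894e-01  3.10100097e-01  8.00459978e-02]
 [ 9.99999548e-01  4.69096306e-04 -8.26586457e-04 -5.27813440e-04]
 [-9.31305774e-04  3.10099801e-01 -9.50703553e-01 -1.42673165e-01]
 [ 0.00000000e+00  0.00000000e+00  0.00000000e+00  1.00000000e+00]]
{'pixel': [252.6, 111.6], 'score': 0.62} [0.56069569 0.21230726 0.149     ]
[(0.94, [254.2, 102.5])]
```

View pics/w1.png

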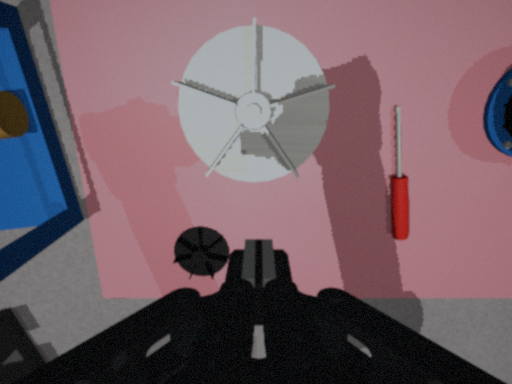

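The wheel shows clearly, with its hub at (253,111) and blades at about 0, ±72 and ±144° in the world frame. That leaves the gap facing the robot (180°) open, so I'll go in there.

Run:
```python
from h import *
c=np.array([.5605,.2110]); r=.053; o=[np.pi,0,0]
P=lambda a,z:[*(c+r*np.array([np.cos(a),np.sin(a)])),z]
A=np.pi+np.radians(np.arange(0,421,30))
assert all(solver.inverse_kinematics(P(a,.131),o) is not None for a in A)
manip.move_straight(P(A[0],.2),v=.2)
if manip.move_straight(P(A[0],.131),v=.08,max_force=8): print("blocked",manip.observe()["position"]); manip.move_straight(P(A[0],.2)); raise SystemExit
for a in A[1:]:
    hit=manip.move_straight(P(a,.131),v=.06,max_force=20)
    s=manip.observe(); print(round(np.degrees(a)),hit,s["ft_force"].round(1),round(s["time"],1))
    if hit: break
else:
    manip.dwell(.3)
    manip.move_straight(P(a-.05,.131),v=.05); manip.move_straight(P(a-.05,.25),v=.15)
    manip.move_straight([.5,.207,.32],v=.2)
    st=manip.observe(); p=eyes.read_camera("wrist"); cv2.imwrite("pics/w2.png",p["frame"]); print(st["time"])
    manip.dwell(.5); q=eyes.read_camera("wrist"); print(np.abs(q["frame"].astype(int)-p["frame"]).max())
```

```text
210 False [-0.1  1.1  0.5] 8.2
240 False [-0.7  0.1 -0.3] 8.8
270 False [-0.8  0.9  0.1] 9.4
300 False [-0.9 -0.4  0.3] 10.0
330 False [ 0.6 -0.9 -0.6] 10.6
360 False [0.6 0.9 0.3] 11.2
390 False [-0.1  0.8 -0.5] 11.8
420 False [ 0.3  0.2 -0.4] 12.5
450 False [ 0.3 -0.2 -0.3] 13.1
480 False [ 0.2  0.5 -1. ] 13.7
510 False [-0.4  1.1 -0.6] 14.3
540 False [-0.2 -0.4  0. ] 14.9
570 False [ 0.2 -0.5  0.8] 15.5
600 False [-0.8 -0.3  0. ] 16.1
18.1833
42
```

View pics/w2.png

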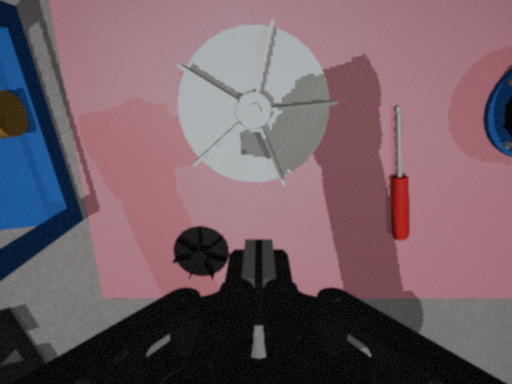

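The blades have shifted about 60° (mod 72), with one now at (272,24). That matches a 420° anticlockwise push, since the fingers can't pass through the blades. The hand is clear, so I'm handing the job in.

```bash
python3 -c "
from h import *
print(manip.finish_job())"
```

```text
the job is handed in; nothing more can be done
None
```

I spun the open wheel anticlockwise by about 420° (roughly 7.3 rad), withdrew the hand, left the covered wheel untouched and handed the job in at about 19 s; no verdict came back.

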